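# Bar to the stop, then down the chute

### The job

Push the silvery cast bar along the wooden ledge to the right until it presses the sprung rubber stop in by a few millimetres (gently: do not bottom the spring) and keep it there for half a second, then push it off the front edge through the gap in the brass lip so that it drops down the chute and comes to rest in the blue catch pan. Push the bar lightly and never grip it or lift it off the ledge, and leave the blue-capped jar and the tweezers beside the stand where they are.

Things in the scene. Friction and masses are not known exactly. Their poses are not given: they have to be found in the camera images.
- bar: silvery cast bar, 24 x 44 x 10 mm (its x, y, z), 60 to 130 g, to be pushed with well under 15 N, lying flat on the ledge, long side roughly along the ledge (up to 0.2 rad askew). Origin at the centre of its underside; z up.
- stand: fixed wooden stand with ledge, chute and catch pan. Origin on the worktop under the front edge of the ledge; x points away from the robot, y to the left along the ledge, z up. In this frame, mm: ledge top at z 110, x 0 (front edge) to 110, y -150 to 130. A brass lip, 6 high and 6 thick, runs along the front edge (x 0 to 6) except in the gap, y -95 to -15.
- gap (a point): middle of the gap in the brass lip, on the ledge's front edge at ledge-top height; axes as the stand's. The gap is 80 mm long along y and the drop is free there. Below it an aluminium chute, 80 mm wide inside, falls towards -x at 46 degrees, from 12 mm below the ledge top down into the pan; its side walls rise to about 9 mm above the ledge top, 20 mm out from the edge.
- pan (a point): middle of the inner floor of the blue catch pan at the chute's foot, 4 mm above the worktop; axes as the stand's. Inside, the pan reaches 48 mm from here towards -x, 51 mm to either side in y, and to the chute's foot 50 mm away at +x; walls 36 mm high.
- stop_housing (a point): foot of the middle of the +y face of the stop's steel housing, on the ledge; axes as the stand's. Housing 50 (x) x 30 (y) x 24 mm high. The rubber-faced pad before it is 54 mm wide in x, from 2 to 18 mm above the ledge, and faces +y. A screw sets how far it stands out, which is not measured: its free face lies 30 to 44 mm from here in +y; feel for it. A bar touching it stands before the gap.
- stop_pad (a joint): travel of the sprung pad of the stop in m: 0 when free, grows as the pad is pushed towards -y of the stand; spring 1 N per mm from 0.5 N, solid at 0.014. A reading of 0.002 to 0.009 is the wanted gentle press (about 2.5 to 9.5 N).
- salt_jar: white screw jar with blue cap, 52 mm wide, 60 mm high, on the worktop behind the stand; origin at the centre of its underside. To be left alone.
- tweezers: dark tweezers, 137 mm long, 10 mm high, lying on the worktop in front of the stand at the left, pointing away from the robot; origin at the centre of its underside. To be left alone.
Mind the look-alikes: they are no part of the job. What is shaped like the bar but orange or pink is not meant.

How it is judged:
On the way:
1. the bar, flat on the ledge in front of the gap, presses the stop's pad in by 2 to 9 mm for 0.3 s (value of joint stop_pad between 0.002 and 0.009 m and y of bar in the frame of stand below -0.04 m and z of bar in the frame of stand above 0.105 m and x of bar in the frame of stand above 0.005 m), for 0.3 s.
At the end, for the whole second after the job is handed in: The bar lies at rest in the catch pan at the foot of the chute (its underside centre within the pan and less than 35 mm above the worktop) and the stop's pad has sprung back (z of bar in the frame of stand below 0.035 m and x of bar in the frame of stand between -0.19 and -0.065 m and y of bar in the frame of stand between -0.11 and 0 m and linear speed of bar below 0.02 m/s and value of joint stop_pad below 0.001 m); the robot touches nothing.
It fails at once if the stop is pressed too hard (pad pushed in more than 10 mm, about 10 N) (value of joint stop_pad above 0.01 m).
It fails at once if the bar is gripped or pushed hard (more than 15 N from the fingers) (contact force between the fingers and bar above 15 N).
It fails at once if the bar is lifted off the ledge (z of bar in the frame of stand above 0.125 m).
It fails at once if the salt jar or the tweezers are moved more than 30 mm (distance of any of salt_jar, tweezers from where it was at the start of the episode above 0.03 m).
It also fails if it takes over 70 s, if anything falls off the work surface, if the arm or the gripper's body presses on something with over 40 N, if the wrist force passes 120 N, or if a joint passes its speed limit or range.

### The arm

A 6-joint arm with a two-finger parallel gripper is mounted at the origin on a cart in front of the work surface, level with it; the furniture and walls round the work are solid. World frame = base frame: x ahead of the robot, y to its left, z up, the work surface at z = 0. Lengths are in m, angles in rad, forces in N, time in s.
With the tool pointing down it reaches from about 0.35 to 0.775 m from the base axis. Payload 5.5 kg.
Tool frame: the origin (TCP) lies between the finger pads; the fingertips stand 11 mm ahead of it and the grasp point (between the pads) lies 8 mm behind it (tips_ahead is the distance from the TCP to the fingertips, in m); z points along the fingers, y is the line along which they close (so a half turn about z gives the same grasp; the last joint's range is limited). The gripper opens to 85 mm and grips with 20 to 120 N. Pads are 22 mm wide; open, the fingers measure 114 mm over their backs; the gripper's body (76 mm by 85 mm) begins 54 mm behind the grasp point. The pads swing forward as they close: fully open they stand 13 mm farther back than shut.
Start: joints at [-1.475, 0.313, 0.046, 1.304, 0, 1.431], TCP at [0.134, -0.559, 0.242] pointing down, gripper open.
Joint ranges: [-2.76, 2.76], [-0.86, 1.69], [-1.03, 1.26], [-2.2, 2.34], [-1.47, 1.5], [-3.14, 3.14]. Speed limits (rad/s): [2.57, 2.57, 3.14, 3.14, 3.14, 3.14].

### API

Orientations are given as a unit quaternion [w, x, y, z].
In Python, from workcell import * gives the robot as it stands. The module is installed in compiled form; this text tells all that it offers.
- The arm moves only by the tool jog_arm, never from a script. Its argument "moves" is a list of rows, each an object with "fingers": the closure, from 0 (fully open) to 1 (shut); "slide": the shift along the tool's x, y, z in mm, a list of three; "angular": the turn, a rotation vector about the tool's x, y, z in degrees, a list of three. A call has 1 to 10 rows; each row is the pose to reach, as a shift and turn from the pose commanded when the call began, along the tool's axes at that moment; what a row does not reach only later rows make up. A row lasts 1/12 s, in which the tool goes at most 41.7 mm and 7.16 degrees, less where a joint would pass 70% of its speed; a pose out of reach is approached as far as the arm can. A call with a gripper value outside its range is refused whole. The fingers move at their own pace and stop on an object; "squeeze" is the grip in N (left out, the last holds). Time passes only in rows, so rows that repeat a pose let the fingers close. It gives the time, the measured TCP pose, the force, the opening and the grip force at its end, in the units of the state.
- get_state(): the state, without advancing time (a new reading comes with each control period).
- read_camera(name): name is "scene" or "side" or "wrist"; returns a dict with "color" (420x560x3 uint8, red, green, blue), "fovy" (degrees; the focal length in pixels is half the picture's height over the tangent of half this angle, whatever the lens; pixels are square), "cx", "cy" (the principal point, pixels), "world_from_camera" (4x4, takes a point from camera to world coordinates); the wrist camera has in their place "tool_from_camera" (4x4, takes a point from camera to tool coordinates, whose origin is the TCP and whose axes are the flange's). Camera axes: x right, y down, z forward; pixel columns grow to the right and rows downward; lengths in m; the calibration is good to about 2 mm. A picture is of the moment at which its call begins: read the wrist's pose just before it. There is no depth.
- hand_in(): hands the job in; it is judged then, once.
Trained networks look in a picture, given as the dict that the camera call returned (one of the last four; its "shot" number tells which), for a name from the list of things; names that differ only in an ending like _2 or _b are one class to them, and where a whole thing is asked for, a point or a joint stands for the part that bears it (a point fixed in the world has none). Each returns a list of dicts, best first, with "p" (0 to 1); they miss things now and then, are a little off and sometimes report something else, mostly with a low value. They report only what shows in the picture. A call takes as long as a camera call. They do not tell look-alikes from the thing itself.
- look_for(target, picture): "point" ([column, row] in pixels, amid what is visible of it).
- tip_of(target, picture): "point" ([column, row] in pixels: a listed point, or the origin of a listed thing).
The state is a dict: "clock": time; "joint_pos": joint angles; "qvel": joint speeds; "tau": joint torques, N m; "tcp_pos": TCP position; "orientation": TCP orientation; "wrist_force": force on the tool from outside, world axes, zero at the start; "ft_torque": the same for the moment, N m; "finger_gap": finger opening in m; "grip_force": force on a finger pad.
Only numpy, scipy, OpenCV 4.12 (cv2) and the standard library are available. Lean on these libraries where they do the work, as an engineer would, in place of code of your own. Each camera call takes 0.05 s, during which the arm holds its last target. There are 200 camera calls.

## Working session

There is one attempt and no reset: what is moved stays moved. The work goes in short steps, Python scripts to look and compute and a tool call to move; the robot and the scene stay as the last step left them, time stands still between calls to the robot, and variables do not carry over. Pictures are saved under pics/ and viewed, at most 10 in all, crops included, and the job is handed in when it is done.

Besides the shell and the picture viewer there is one more tool, called after "Call:" by a JSON object that holds its "name" and its "arguments", one argument or row to a line. jog_arm: Moves the arm, as the interface text tells. Its arguments: {"type":"object","properties":{"moves":{"type":"array","items":{"type":"object","properties":{"fingers":{"type":"number"},"slide":{"type":"array","items":{"type":"number"}},"angular":{"type":"array","items":{"type":"number"}}}}},"squeeze":{"type":"number"}},"required":["moves"]}

```bash
mkdir -p pics; cat > h.py <<'E'
from workcell import *
import numpy as np, cv2
from scipy.spatial.transform import Rotation as R
def cam(name):
    s=get_state(); p=read_camera(name)
    if "world_from_camera" in p: T=np.array(p["world_from_camera"])
    else:
        W=np.eye(4); q=s["orientation"]; W[:3,:3]=R.from_quat([q[1],q[2],q[3],q[0]]).as_matrix(); W[:3,3]=s["tcp_pos"]
        T=W@np.array(p["tool_from_camera"])
    p["T"]=T; p["f"]=p["color"].shape[0]/2/np.tan(np.radians(p["fovy"])/2)
    return p
def ray(p,px):
    d=np.array([(px[0]-p["cx"])/p["f"],(px[1]-p["cy"])/p["f"],1]); return p["T"][:3,3],p["T"][:3,:3]@d
def onz(p,px,z):
    o,d=ray(p,px); return o+d*(z-o[2])/d[2]
def tri(obs):
    A=np.zeros((3,3));b=np.zeros(3)
    for p,px in obs:
        o,d=ray(p,px); d=d/np.linalg.norm(d); M=np.eye(3)-np.outer(d,d); A+=M; b+=M@o
    return np.linalg.solve(A,b)
def proj(p,X):
    c=np.linalg.inv(p["T"])@np.append(X,1); return [p["cx"]+p["f"]*c[0]/c[2],p["cy"]+p["f"]*c[1]/c[2]]
E
python3 - <<'E'
from h import *
np.set_printoptions(precision=4,suppress=True)
s=get_state(); print({k:np.round(v,3) for k,v in s.items()})
P={}
for n in["scene","side","wrist"]:
    p=cam(n);P[n]=p; cv2.imwrite(f"pics/{n}0.png",p["color"][:,:,::-1]); print(n,p["fovy"],p["cx"],p["cy"],p["f"]);print(p["T"])
    for t in["bar","stand","gap","pan","stop_housing","salt_jar","tweezers"]:
        print(t,[(np.round(r["point"],1).tolist(),round(r["p"],2)) for r in tip_of(t,p)[:3]])
for t in["gap","pan","stop_housing","stand","bar"]:
    o=[(P[n],r[0]["point"]) for n in["scene","side"] if (r:=tip_of(t,P[n]))]
    if len(o)==2: X=tri(o);print(t,X,[np.subtract(proj(p,X),q) for p,q in o])
E
```

```text
{'clock': np.float64(0.0), 'joint_pos': array([-1.475,  0.314,  0.045,  1.304, -0.   ,  1.431]), 'qvel': array([-0.001, -0.002, -0.   , -0.   ,  0.002, -0.001]), 'tau': array([ -0.   , -48.063,  29.853,   0.019,  -0.   ,  -0.   ]), 'tcp_pos': array([ 0.134, -0.559,  0.241]), 'orientation': array([-0.001,  0.993,  0.118,  0.   ]), 'wrist_force': array([-0.17 , -0.134,  0.329]), 'ft_torque': array([ 0.007, -0.023, -0.012]), 'grip_force': np.float64(0.0), 'finger_gap': np.float64(0.085)}
scene 56.72039596926612 282.1439089358104 210.05016745981337 389.0325772744976
[[-0.6368 -0.6848  0.3544  0.2615]
 [-0.771   0.5595 -0.3044  0.4186]
 [ 0.0102 -0.467  -0.8842  0.8842]
 [ 0.      0.      0.      1.    ]]
bar [([285.5, 290.8], 0.67), ([253.4, 239.5], 0.59), ([226.4, 208.9], 0.46)]
stand [([283.2, 253.1], 0.88)]
gap [([303.5, 220.8], 0.68)]
pan [([343.3, 281.3], 0.72)]
stop_housing [([316.2, 191.0], 0.74)]
salt_jar [([268.5, 160.9], 0.87), ([281.8, 330.8], 0.54)]
tweezers [([279.0, 330.3], 0.66)]
side 43.24674329168573 278.8226651963251 205.89545969119723 529.7679898993902
[[-0.997  -0.053
[... 447 characters left out ...]
t 69.77445707486895 280.2339129704464 212.24389375046144 301.17098213745277
[[ 0.2338 -0.9246 -0.3008  0.2108]
 [-0.9723 -0.2223 -0.0726 -0.5405]
 [ 0.0002  0.3094 -0.9509  0.3731]
 [ 0.      0.      0.      1.    ]]
bar []
stand []
gap []
pan []
stop_housing []
salt_jar []
tweezers []
gap [0.5228 0.1313 0.1078] [array([-0.174 , -0.4623]), array([0.541 , 0.3288])]
pan [0.3779 0.1244 0.0009] [array([0.1668, 0.5182]), array([-0.6165, -0.3184])]
stop_housing [0.563  0.0552 0.0997] [array([0.2005, 0.5184]), array([-0.582 , -0.3804])]
stand [0.5203 0.1903 0.0116] [array([-0.0992, -0.2868]), array([0.3599, 0.2119])]
bar [ 0.446   0.2437 -0.0009] [array([0.2621, 0.8965]), array([-1.1397, -0.6338])]
```

```bash
python3 - <<'E'
import cv2
a=cv2.imread("pics/scene0.png")[120:360,160:420];b=cv2.imread("pics/side0.png")[140:340,150:450]
cv2.imwrite("pics/v1.png",cv2.resize(a,None,fx=2.5,fy=2.5,interpolation=2)[:600,:800])
cv2.imwrite("pics/v2.png",cv2.resize(b,None,fx=2.6,fy=2.6,interpolation=2))
E
```

```text
(no output)
```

View pics/v1.png

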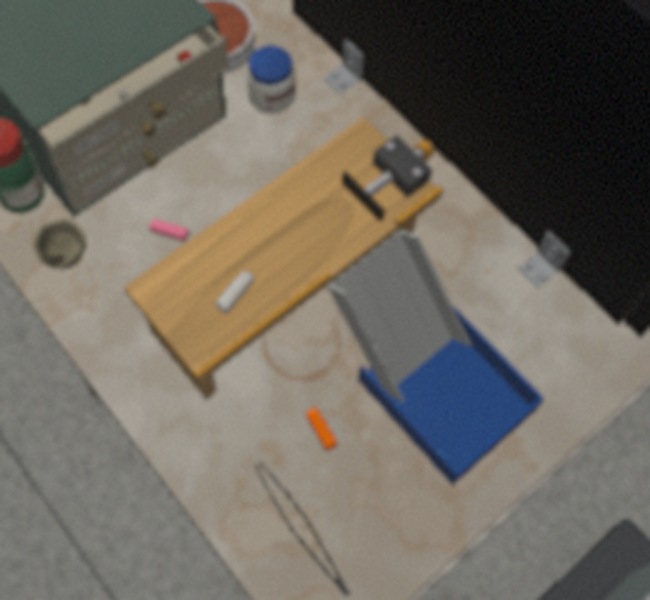

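View pics/v2.png

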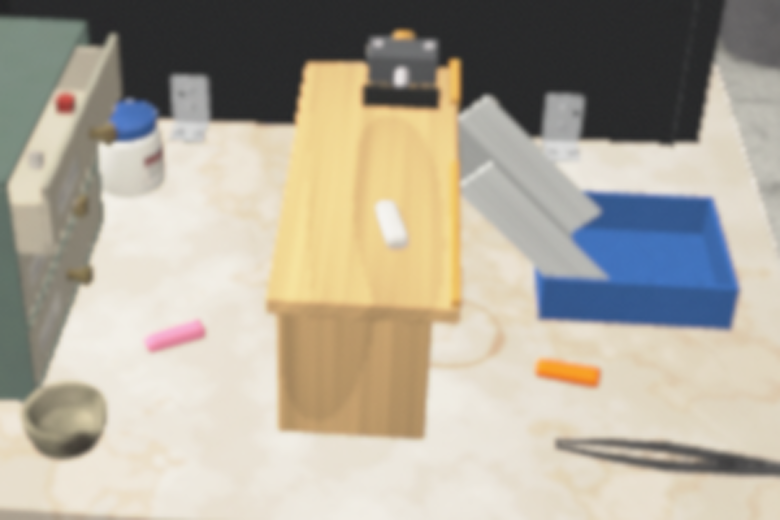

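```bash
python3 - <<'E'
from h import *
np.set_printoptions(precision=4,suppress=True)
a=cam("scene");b=cam("side")
S=lambda u,v:(160+u/2.5,120+v/2.5)
D=lambda u,v:(150+u/2.6,140+v/2.6)
for n,q,r in[("backleft",(128,288),(271,303)),("frontleft",(197,372),(459,313)),("backright",(370,121),(305,62)),("frontright",(441,190),(458,62)),
  ("chuteTopL",(335,288),(491,163)),("chuteTopR",(408,235),(488,96)),("panFL",(453,480),(733,290)),("panFR",(541,400),(713,198))]:
    print(n,tri([(a,S(*q)),(b,D(*r))]))
print("bar",tri([(a,S(235,290)),(b,D(391,223))]),onz(a,S(235,290),.12),onz(b,D(391,223),.12))
print("bar ends z.12", onz(a,S(246,273),.12),onz(a,S(224,307),.12),onz(b,D(384,204),.12),onz(b,D(398,244),.12))
for n,q in[("wall1",(293,0)),("wall2",(500,205)),("wallend",(640,332)),("edgeA",(420,590)),("edgeB",(640,350))]: print(n,onz(a,S(*q),0))
for n,q in[("wallL",(130,118)),("wallR",(697,142)),("wallTopR",(722,0)),("green base",(0,390)),("greenfoot",(95,215))]: print(n,onz(b,D(*q),0))
for p in(a,b):
    print([(np.round(r["point"],1).tolist(),round(r["p"],2)) for r in tip_of("bar",p)],[(np.round(r["point"],1).tolist(),round(r["p"],2)) for r in look_for("bar",p)],[(np.round(r["point"],1).tolist(),round(r["p"],2)) for r in look_for("stop_pad",p)])
cv2.imwrite("pics/v3.png",np.hstack([cv2.imread("pics/wrist0.png")[:,:400],cv2.imread("pics/side0.png")[:,160:560]]))
E
```

```text
backleft [0.6238 0.3101 0.1036]
frontleft [0.5201 0.3108 0.1065]
backright [0.6273 0.0271 0.1024]
frontright [0.5189 0.0351 0.1154]
chuteTopL [0.5007 0.1766 0.1218]
chuteTopR [0.5001 0.0933 0.1224]
panFL [0.3303 0.1851 0.0353]
panFR [0.3293 0.0753 0.0358]
bar [0.5589 0.2413 0.1149] [0.5574 0.2423 0.12  ] [0.5584 0.2489 0.12  ]
bar ends z.12 [0.5641 0.2252 0.12  ] [0.5508 0.2592 0.12  ] [0.5635 0.2293 0.12  ] [0.5535 0.2697 0.12  ]
wall1 [ 0.8549 -0.0645  0.    ]
wall2 [ 0.5058 -0.058   0.    ]
wallend [ 0.3184 -0.0635  0.    ]
edgeA [0.2802 0.2637 0.    ]
edgeB [ 0.306  -0.0493 -0.    ]
wallL [ 0.7847 -0.0531  0.    ]
wallR [ 0.316  -0.0614  0.    ]
wallTopR [ 0.2529 -0.3339  0.    ]
green base [0.799  0.2844 0.    ]
greenfoot [0.7823 0.089  0.    ]
[([228.1, 208.5], 0.67), ([253.8, 241.2], 0.52), ([285.9, 287.3], 0.41)] [([286.7, 290.0], 0.67), ([251.8, 239.3], 0.55), ([226.7, 211.2], 0.54)] [([305.8, 236.6], 0.55), ([307.7, 195.7], 0.44)]
[([300.0, 227.9], 0.72), ([368.4, 287.8], 0.7), ([218.3, 270.7], 0.54), ([321.2, 259.1], 0.3)] [([217.2, 270.2], 0.73), ([300.4, 225.5], 0.72), ([366.8, 281.9], 0.65)] [([302.7, 176.4], 0.7)]
```

View pics/v3.png

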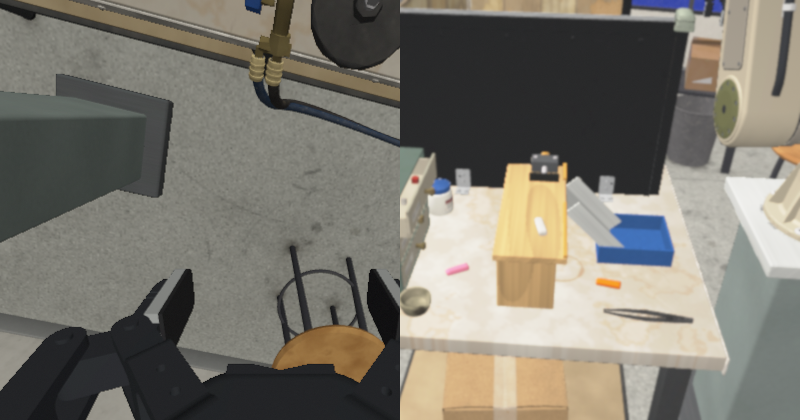

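View pics/scene0.png

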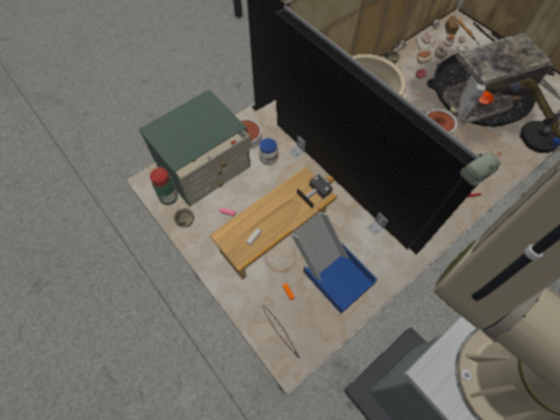

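```bash
python3 - <<'E'
from h import *
np.set_printoptions(precision=4,suppress=True)
a=cam("scene");b=cam("side")
print("walltop",tri([(a,(468,166)),(b,(427,16))]))
for u,v in[(468,166),(280,10)]:
    o,d=ray(a,(u,v)); t=(-0.06-o[1])/d[1]; print("on y=-.06:",o+t*d)
o,d=ray(b,(427,16)); t=(-0.06-o[1])/d[1]; print(o+t*d)
print("lamp",tri([(a,(481,168)),(b,(445,18))]))
E
```

```text
walltop [ 0.3508 -0.0487  0.3659]
on y=-.06: [ 0.3445 -0.06    0.3468]
on y=-.06: [ 0.8396 -0.06    0.3598]
[ 0.3578 -0.06    0.3674]
lamp [ 0.3264 -0.0569  0.3655]
```

Call:
{"name": "jog_arm", "arguments": {
  "moves": [
    {"fingers":0.9,"slide":[0,0,-230],"angular":[0,0,0]},
    {"fingers":0.9,"slide":[0,0,-230],"angular":[0,0,0]},
    {"fingers":0.9,"slide":[0,0,-230],"angular":[0,0,0]},
    {"fingers":0.9,"slide":[0,0,-230],"angular":[0,0,0]},
    {"fingers":0.9,"slide":[0,0,-230],"angular":[0,0,0]},
    {"fingers":0.9,"slide":[0,0,-230],"angular":[0,0,0]},
    {"fingers":0.9,"slide":[0,0,-230],"angular":[0,0,0]}
  ]
}}

```text
clock: 2.78
tcp_pos: [0.1344, -0.5596, 0.4781]
orientation: [0.005, 0.993, 0.118, -0.0]
wrist_force: [1.0, 0.4, 0.0]
finger_gap: 0.0085
grip_force: 0.0
```

Call:
{"name": "jog_arm", "arguments": {
  "moves": [
    {"slide":[320,-250,0],"angular":[0,0,-50]},
    {"slide":[320,-250,0],"angular":[0,0,-50]},
    {"slide":[320,-250,0],"angular":[0,0,-50]},
    {"slide":[320,-250,0],"angular":[0,0,-50]},
    {"slide":[320,-250,0],"angular":[0,0,-50]},
    {"slide":[320,-250,0],"angular":[0,0,-50]},
    {"slide":[320,-250,0],"angular":[0,0,-50]},
    {"slide":[320,-250,0],"angular":[0,0,-50]},
    {"slide":[320,-250,0],"angular":[0,0,-50]},
    {"slide":[320,-250,0],"angular":[0,0,-50]}
  ]
}}

```text
schema error: expected keys fingers, slide, angular
```

Call:
{"name": "jog_arm", "arguments": {
  "moves": [
    {"fingers":0.9,"slide":[320,-250,0],"angular":[0,0,-50]},
    {"fingers":0.9,"slide":[320,-250,0],"angular":[0,0,-50]},
    {"fingers":0.9,"slide":[320,-250,0],"angular":[0,0,-50]},
    {"fingers":0.9,"slide":[320,-250,0],"angular":[0,0,-50]},
    {"fingers":0.9,"slide":[320,-250,0],"angular":[0,0,-50]},
    {"fingers":0.9,"slide":[320,-250,0],"angular":[0,0,-50]},
    {"fingers":0.9,"slide":[320,-250,0],"angular":[0,0,-50]},
    {"fingers":0.9,"slide":[320,-250,0],"angular":[0,0,-50]},
    {"fingers":0.9,"slide":[320,-250,0],"angular":[0,0,-50]},
    {"fingers":0.9,"slide":[320,-250,0],"angular":[0,0,-50]}
  ]
}}

```text
clock: 3.62
tcp_pos: [0.3881, -0.2385, 0.4719]
orientation: [-0.0, 0.85, 0.527, 0.0]
wrist_force: [-0.4, -1.4, -0.5]
finger_gap: 0.0089
grip_force: 0.0
```

Call:
{"name": "jog_arm", "arguments": {
  "moves": [
    {"fingers":0.9,"slide":[405,-75,0],"angular":[0,0,-26.4]},
    {"fingers":0.9,"slide":[405,-75,0],"angular":[0,0,-26.4]},
    {"fingers":0.9,"slide":[405,-75,0],"angular":[0,0,-26.4]},
    {"fingers":0.9,"slide":[405,-75,0],"angular":[0,0,-26.4]},
    {"fingers":0.9,"slide":[405,-75,0],"angular":[0,0,-26.4]},
    {"fingers":0.9,"slide":[405,-75,0],"angular":[0,0,-26.4]},
    {"fingers":0.9,"slide":[405,-75,0],"angular":[0,0,-26.4]},
    {"fingers":0.9,"slide":[405,-75,0],"angular":[0,0,-26.4]},
    {"fingers":0.9,"slide":[405,-75,0],"angular":[0,0,-26.4]},
    {"fingers":0.9,"slide":[405,-75,0],"angular":[0,0,-26.4]}
  ]
}}

```text
clock: 4.45
tcp_pos: [0.5006, 0.1573, 0.4715]
orientation: [-0.0, 0.707, 0.707, -0.0]
wrist_force: [1.2, -0.9, 0.1]
finger_gap: 0.0086
grip_force: 0.0
```

Call:
{"name": "jog_arm", "arguments": {
  "moves": [
    {"fingers":0.9,"slide":[173,55,0],"angular":[0,0,0]},
    {"fingers":0.9,"slide":[173,55,0],"angular":[0,0,0]},
    {"fingers":0.9,"slide":[173,55,170],"angular":[0,0,0]},
    {"fingers":0.9,"slide":[173,55,170],"angular":[0,0,0]},
    {"fingers":0.9,"slide":[173,55,170],"angular":[0,0,0]},
    {"fingers":0.9,"slide":[173,55,170],"angular":[0,0,0]},
    {"fingers":0.9,"slide":[173,55,170],"angular":[0,0,0]},
    {"fingers":0.9,"slide":[173,55,170],"angular":[0,0,0]},
    {"fingers":0.9,"slide":[173,55,170],"angular":[0,0,0]}
  ]
}}

```text
clock: 5.2
tcp_pos: [0.5545, 0.3276, 0.2994]
orientation: [-0.001, 0.707, 0.707, -0.003]
wrist_force: [-0.1, -0.7, 1.0]
finger_gap: 0.0086
grip_force: 0.0
```

```bash
python3 - <<'E'
from h import *
np.set_printoptions(precision=4,suppress=True)
p=cam("wrist"); print(get_state()["tcp_pos"]); c=p["color"][:,:,::-1]
cv2.imwrite("pics/w1.png",c)
for t in["bar","gap","stop_housing"]:
  for r in tip_of(t,p)[:3]: print(t,np.round(r["point"],1),round(r["p"],2),onz(p,r["point"],.110))
E
```

```text
[0.5554 0.3273 0.3019]
bar [287.2 259.5] 0.79 [0.561  0.2438 0.11  ]
bar [375.6 237. ] 0.76 [0.6621 0.2727 0.11  ]
bar [205.7 227.7] 0.57 [0.4679 0.2837 0.11  ]
gap [249.9 340.6] 0.75 [0.5133 0.1267 0.11  ]
stop_housing [284.3 379.1] 0.9 [0.5583 0.0626 0.11  ]
stop_housing [286.5 261.8] 0.48 [0.5602 0.2408 0.11  ]
```

View pics/w1.png

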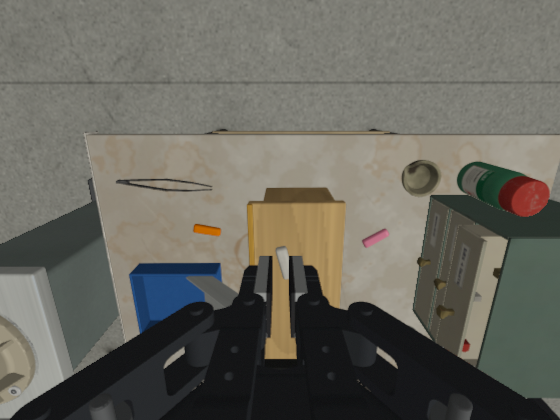

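```bash
python3 - <<'E'
from h import *
np.set_printoptions(precision=4,suppress=True)
p=cam("wrist")
for q in[(275,249),(287,247),(281,248),(278,275),(289,275),(249,203),(344,202)]: print(q,onz(p,q,.12 if q[1]>240 else .11))
c=p["color"][235:300,255:310]
cv2.imwrite("pics/w1c.png",cv2.resize(c[:,:,::-1],None,fx=10,fy=9,interpolation=2))
E
```

```text
(275, 249) [0.5503 0.2599 0.12  ]
(287, 247) [0.5641 0.2623 0.12  ]
(281, 248) [0.5572 0.2611 0.12  ]
(278, 275) [0.5536 0.2263 0.12  ]
(289, 275) [0.5666 0.2262 0.12  ]
(249, 203) [0.5214 0.312  0.11  ]
(344, 202) [0.6282 0.3128 0.11  ]
```

View pics/w1c.png

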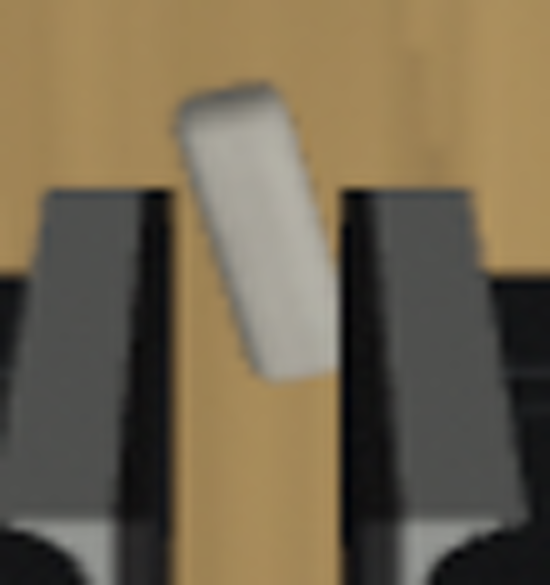

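Call:
{"name": "jog_arm", "arguments": {
  "moves": [
    {"fingers":1,"slide":[-25,0,40],"angular":[0,0,0]},
    {"fingers":1,"slide":[-25,0,80],"angular":[0,0,0]},
    {"fingers":1,"slide":[-25,0,120],"angular":[0,0,0]},
    {"fingers":1,"slide":[-25,0,150],"angular":[0,0,0]},
    {"fingers":1,"slide":[-25,0,165],"angular":[0,0,0]},
    {"fingers":1,"slide":[-25,0,172],"angular":[0,0,0]},
    {"fingers":1,"slide":[-25,0,172],"angular":[0,0,0]},
    {"fingers":1,"slide":[-25,0,172],"angular":[0,0,0]},
    {"fingers":1,"slide":[-25,0,172],"angular":[0,0,0]}
  ]
}}

```text
clock: 6.2
tcp_pos: [0.5574, 0.303, 0.1328]
orientation: [0.001, 0.708, 0.706, 0.002]
wrist_force: [-0.1, -0.0, -0.4]
finger_gap: 0.0001
grip_force: 0.0
```

```bash
python3 - <<'E'
from h import *
np.set_printoptions(precision=4,suppress=True)
s=get_state();print(s["tcp_pos"],s["wrist_force"],s["finger_gap"])
p=cam("side");w=cam("wrist")
a=cv2.resize(p["color"][170:270,250:370][:,:,::-1],(480,400),interpolation=2)
b=cv2.resize(w["color"][250:420,190:370][:,:,::-1],(320,400),interpolation=2)
cv2.imwrite("pics/d1.png",np.hstack([a,b]))
E
```

```text
[0.5574 0.303  0.1328] [-0.0958 -0.0051 -0.3766] 0.00012883535028135204
```

View pics/d1.png

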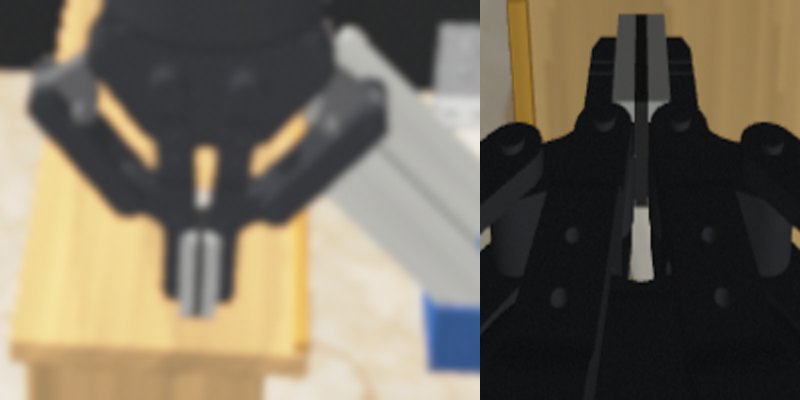

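Call:
{"name": "jog_arm", "arguments": {
  "moves": [
    {"fingers":1,"slide":[-5,0,8],"angular":[0,0,0]},
    {"fingers":1,"slide":[-12,0,8],"angular":[0,0,0]},
    {"fingers":1,"slide":[-16,0,8],"angular":[0,0,0]},
    {"fingers":1,"slide":[-20,0,8],"angular":[0,0,0]},
    {"fingers":1,"slide":[-24,0,8],"angular":[0,0,0]},
    {"fingers":1,"slide":[-28,0,8],"angular":[0,0,0]},
    {"fingers":1,"slide":[-32,0,8],"angular":[0,0,0]},
    {"fingers":1,"slide":[-36,0,8],"angular":[0,0,0]},
    {"fingers":1,"slide":[-40,0,8],"angular":[0,0,0]},
    {"fingers":1,"slide":[-44,0,8],"angular":[0,0,0]}
  ]
}}

```text
clock: 7.13
tcp_pos: [0.5558, 0.2582, 0.1223]
orientation: [0.0, 0.708, 0.707, 0.0]
wrist_force: [0.8, 0.8, 0.6]
finger_gap: 0.0003
grip_force: 0.2
```

```bash
python3 - <<'E'
from h import *
np.set_printoptions(precision=4,suppress=True)
p=cam("side");q=cam("scene");s=get_state();print(s["tcp_pos"],s["wrist_force"])
a=cv2.resize(p["color"][160:260,250:360][:,:,::-1],(400,364),interpolation=2)
b=cv2.resize(q["color"][170:270,210:320][:,:,::-1],(400,364),interpolation=2)
cv2.imwrite("pics/d2.png",np.hstack([a,b]))
E
```

```text
[0.5558 0.2579 0.1223] [-1.0112  0.2707  0.2304]
```

View pics/d2.png

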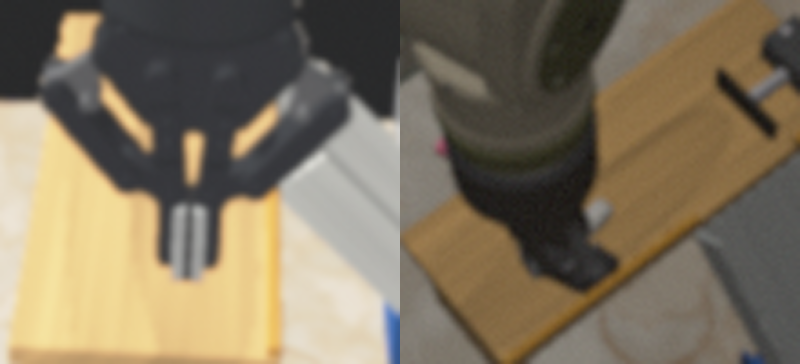

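Call:
{"name": "jog_arm", "arguments": {
  "moves": [
    {"fingers":1,"slide":[-5,0,-1.5],"angular":[0,0,0]},
    {"fingers":1,"slide":[-12,0,-1.5],"angular":[0,0,0]},
    {"fingers":1,"slide":[-20,0,-1.5],"angular":[0,0,0]},
    {"fingers":1,"slide":[-28,0,-1.5],"angular":[0,0,0]},
    {"fingers":1,"slide":[-36,0,-1.5],"angular":[0,0,0]},
    {"fingers":1,"slide":[-44,0,-1.5],"angular":[0,0,0]},
    {"fingers":1,"slide":[-52,0,-1.5],"angular":[0,0,0]},
    {"fingers":1,"slide":[-60,0,-1.5],"angular":[0,0,0]},
    {"fingers":1,"slide":[-66,0,-1.5],"angular":[0,0,0]},
    {"fingers":1,"slide":[-70,0,-1.5],"angular":[0,0,0]}
  ]
}}

```text
clock: 8.07
tcp_pos: [0.5557, 0.1876, 0.1238]
orientation: [0.0, 0.708, 0.706, -0.0]
wrist_force: [-0.2, 0.6, -0.3]
finger_gap: -0.0003
grip_force: 0.3
```

```bash
python3 - <<'E'
from h import *
np.set_printoptions(precision=4,suppress=True)
P={}
for n in["scene","side"]:
  p=cam(n);P[n]=p
  for f in(tip_of,look_for):
    print(n,[(np.round(r["point"],1).tolist(),round(r["p"],2),onz(p,r["point"],.11 if f is tip_of else .115)) for r in f("bar",p)])
s=get_state();print(s["tcp_pos"],s["wrist_force"])
a=cv2.resize(P["side"]["color"][150:250,250:360][:,:,::-1],(400,364),interpolation=2)
b=cv2.resize(P["scene"]["color"][160:260,220:330][:,:,::-1],(400,364),interpolation=2)
cv2.imwrite("pics/d3.png",np.hstack([a,b]))
E
```

```text
scene [([287.5, 289.2], 0.58, array([0.4246, 0.2595, 0.11  ])), ([227.7, 209.7], 0.53, array([0.6499, 0.2463, 0.11  ])), ([285.3, 217.8], 0.52, array([0.5523, 0.1591, 0.11  ]))]
scene [([227.9, 211.1], 0.64, array([0.6442, 0.2492, 0.115 ])), ([288.0, 288.4], 0.64, array([0.4242, 0.2587, 0.115 ]))]
side [([366.3, 287.4], 0.77, array([0.4637, 0.3708, 0.11  ])), ([213.0, 274.0], 0.48, array([0.6746, 0.3626, 0.11  ]))]
side [([368.3, 284.8], 0.66, array([0.4616, 0.371 , 0.115 ])), ([214.5, 268.3], 0.59, array([0.6734, 0.3561, 0.115 ]))]
[0.5556 0.1887 0.1237] [-0.5879 -0.7106 -0.6741]
```

View pics/d3.png

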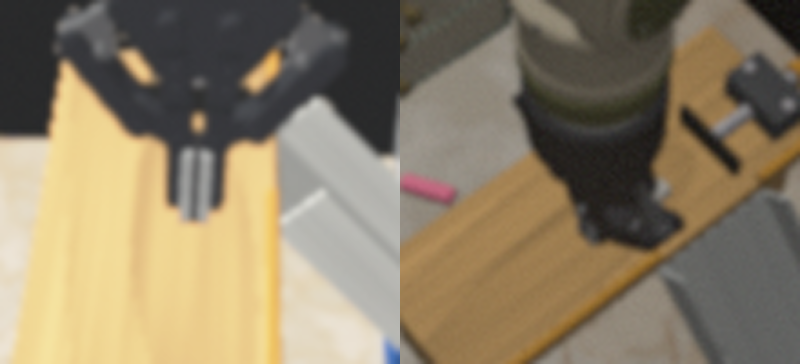

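Call:
{"name": "jog_arm", "arguments": {
  "moves": [
    {"fingers":1,"slide":[-4,0,0],"angular":[0,0,0]},
    {"fingers":1,"slide":[-8,0,0],"angular":[0,0,0]},
    {"fingers":1,"slide":[-12,0,0],"angular":[0,0,0]},
    {"fingers":1,"slide":[-15,0,0],"angular":[0,0,0]},
    {"fingers":1,"slide":[-18,0,0],"angular":[0,0,0]},
    {"fingers":1,"slide":[-21,0,0],"angular":[0,0,0]},
    {"fingers":1,"slide":[-23,0,0],"angular":[0,0,0]},
    {"fingers":1,"slide":[-25,0,0],"angular":[0,0,0]},
    {"fingers":1,"slide":[-26,0,0],"angular":[0,0,0]},
    {"fingers":1,"slide":[-26,0,0],"angular":[0,0,0]}
  ]
}}

```text
clock: 9.2
tcp_pos: [0.5556, 0.1622, 0.1238]
orientation: [0.0, 0.708, 0.706, -0.0]
wrist_force: [0.5, -0.3, 0.9]
finger_gap: 0.0
grip_force: 0.0
```

```bash
cat >> h.py <<'E'
def favg(n=6):
    A=[]
    for _ in range(n):
        read_camera("side"); s=get_state(); A.append(np.r_[s["wrist_force"],s["tcp_pos"],s["ft_torque"]])
    A=np.array(A); print("F",A[:,:3].mean(0).round(2),"sd",A[:,:3].std(0).round(2),"tcp",A[:,3:6].mean(0).round(4),"tau",A[:,6:].mean(0).round(3),"t",s["clock"])
E
python3 -c "
from h import *
favg()"
```

```text
F [ 0.19 -0.23  0.15] sd [0.39 0.5  0.36] tcp [0.5556 0.1626 0.1238] tau [ 0.01   0.007 -0.013] t 9.5
```

Call:
{"name": "jog_arm", "arguments": {
  "moves": [
    {"fingers":1,"slide":[-1,0,0],"angular":[0,0,0]},
    {"fingers":1,"slide":[-2,0,0],"angular":[0,0,0]},
    {"fingers":1,"slide":[-3,0,0],"angular":[0,0,0]},
    {"fingers":1,"slide":[-4,0,0],"angular":[0,0,0]},
    {"fingers":1,"slide":[-4,0,0],"angular":[0,0,0]}
  ]
}}

```text
clock: 9.92
tcp_pos: [0.5556, 0.1583, 0.1238]
orientation: [0.0, 0.708, 0.706, -0.0]
wrist_force: [0.2, 0.4, -0.3]
finger_gap: -0.0002
grip_force: 0.0
```

```bash
python3 -c "
from h import *
favg(4)"
```

```text
F [ 0.24 -0.07 -0.23] sd [0.33 1.06 0.88] tcp [0.5556 0.1584 0.1237] tau [ 0.013 -0.015  0.004] t 10.1167
```

Call:
{"name": "jog_arm", "arguments": {
  "moves": [
    {"fingers":1,"slide":[-1,0,0],"angular":[0,0,0]},
    {"fingers":1,"slide":[-2,0,0],"angular":[0,0,0]},
    {"fingers":1,"slide":[-3,0,0],"angular":[0,0,0]},
    {"fingers":1,"slide":[-3,0,0],"angular":[0,0,0]}
  ]
}}

```text
clock: 10.45
tcp_pos: [0.5556, 0.1554, 0.1238]
orientation: [0.0, 0.708, 0.707, -0.0]
wrist_force: [-0.5, -0.6, 0.3]
finger_gap: 0.0001
grip_force: 0.0
```

```bash
python3 -c "
from h import *
favg(4)"
```

```text
F [ 0.46 -0.14 -0.56] sd [0.82 0.64 0.28] tcp [0.5556 0.1554 0.1238] tau [0.006 0.015 0.019] t 10.65
```

Call:
{"name": "jog_arm", "arguments": {
  "moves": [
    {"fingers":1,"slide":[-1,0,0],"angular":[0,0,0]},
    {"fingers":1,"slide":[-2,0,0],"angular":[0,0,0]},
    {"fingers":1,"slide":[-3,0,0],"angular":[0,0,0]},
    {"fingers":1,"slide":[-3,0,0],"angular":[0,0,0]}
  ]
}}

```text
clock: 10.98
tcp_pos: [0.5556, 0.1524, 0.1237]
orientation: [0.0, 0.708, 0.707, -0.0]
wrist_force: [-0.0, 0.4, 0.1]
finger_gap: 0.0003
grip_force: 0.1
```

```bash
python3 -c "
from h import *
favg(4)
for n in('scene','side'):
  p=cam(n); print([(np.round(r['point'],1).tolist(),round(r['p'],2),onz(p,r['point'],.11).round(4).tolist()) for r in tip_of('bar',p)],[(np.round(r['point'],1).tolist(),round(r['p'],2)) for r in look_for('stop_pad',p)])"
```

```text
F [-0.28  0.56  0.85] sd [0.46 0.47 0.52] tcp [0.5556 0.1525 0.1238] tau [ 0.056  0.05  -0.025] t 11.1833
[([225.9, 210.2], 0.61, [0.6514, 0.2502, 0.11]), ([285.6, 289.3], 0.51, [0.4269, 0.2626, 0.11]), ([343.7, 280.4], 0.44, [0.3654, 0.1582, 0.11])] []
[([215.5, 270.9], 0.51, [0.6723, 0.3557, 0.11]), ([367.2, 286.5], 0.5, [0.4624, 0.3689, 0.11])] [([303.7, 170.5], 0.54)]
```

Call:
{"name": "jog_arm", "arguments": {
  "moves": [
    {"fingers":1,"slide":[-1,0,0],"angular":[0,0,0]},
    {"fingers":1,"slide":[-2,0,0],"angular":[0,0,0]},
    {"fingers":1,"slide":[-3,0,0],"angular":[0,0,0]},
    {"fingers":1,"slide":[-3,0,0],"angular":[0,0,0]}
  ]
}}

```text
clock: 11.82
tcp_pos: [0.5555, 0.1499, 0.1238]
orientation: [-0.0, 0.708, 0.707, 0.0]
wrist_force: [-0.5, 2.4, -0.8]
finger_gap: -0.0001
grip_force: 1.6
```

```bash
python3 -c "
from h import *
favg(4)"
```

```text
F [-0.29  3.25 -0.18] sd [0.34 0.3  0.16] tcp [0.5556 0.1499 0.1238] tau [0.678 0.009 0.001] t 12.0167
```

Call:
{"name": "jog_arm", "arguments": {
  "moves": [
    {"fingers":1,"slide":[-1,0,0],"angular":[0,0,0]},
    {"fingers":1,"slide":[-2,0,0],"angular":[0,0,0]},
    {"fingers":1,"slide":[-2.5,0,0],"angular":[0,0,0]},
    {"fingers":1,"slide":[-2.5,0,0],"angular":[0,0,0]},
    {"fingers":1,"slide":[-2.5,0,0],"angular":[0,0,0]},
    {"fingers":1,"slide":[-2.5,0,0],"angular":[0,0,0]},
    {"fingers":1,"slide":[-2.5,0,0],"angular":[0,0,0]},
    {"fingers":1,"slide":[-2.5,0,0],"angular":[0,0,0]}
  ]
}}

```text
clock: 12.68
tcp_pos: [0.5556, 0.1474, 0.1238]
orientation: [-0.0, 0.708, 0.707, 0.0]
wrist_force: [-1.0, 4.7, 0.3]
finger_gap: -0.0004
grip_force: 2.6
```

```bash
python3 -c "
from h import *
favg(6)
q=cam('scene');w=cam('wrist')
a=cv2.resize(w['color'][200:420,160:400][:,:,::-1],(400,366),interpolation=2)
b=cv2.resize(q['color'][160:260,220:330][:,:,::-1],(400,366),interpolation=2)
cv2.imwrite('pics/d4.png',np.hstack([a,b]))
"
```

```text
F [0.06 5.3  0.12] sd [0.43 0.37 0.41] tcp [0.5556 0.1474 0.1238] tau [ 1.075  0.06  -0.018] t 12.9833
```

Call:
{"name": "jog_arm", "arguments": {
  "moves": [
    {"fingers":1,"slide":[10,0,0],"angular":[0,0,0]},
    {"fingers":1,"slide":[22,0,0],"angular":[0,0,0]},
    {"fingers":1,"slide":[40,0,0],"angular":[0,0,0]},
    {"fingers":1,"slide":[40,0,-40],"angular":[0,0,0]},
    {"fingers":1,"slide":[40,0,-80],"angular":[0,0,0]},
    {"fingers":1,"slide":[40,0,-110],"angular":[0,0,0]},
    {"fingers":1,"slide":[40,0,-110],"angular":[0,0,0]},
    {"fingers":1,"slide":[40,0,-110],"angular":[0,0,0]}
  ]
}}

```text
clock: 13.75
tcp_pos: [0.5571, 0.1878, 0.2362]
orientation: [0.002, 0.708, 0.707, 0.002]
wrist_force: [0.3, -0.8, -0.6]
finger_gap: -0.0003
grip_force: 0.0
```

```bash
python3 -c "
from h import *
w=cam('wrist');q=cam('scene');p=cam('side');favg(1)
for n,p_ in(('w',w),('scene',q),('side',p)):
  for t in('bar','gap','stop_housing'): print(n,t,[(np.round(r['point'],1).tolist(),round(r['p'],2),onz(p_,r['point'],.11).round(4).tolist()) for r in tip_of(t,p_)])
b=cv2.resize(q['color'][160:240,250:340][:,:,::-1],(450,400),interpolation=2)
c=cv2.resize(p['color'][150:230,270:340][:,:,::-1],(350,400),interpolation=2)
cv2.imwrite('pics/d5.png',np.hstack([b,c]))
"
```

```text
F [ 0.21  0.2  -0.1 ] sd [0. 0. 0.] tcp [0.5547 0.187  0.2321] tau [ 0.06  -0.016 -0.033] t 13.95
w bar [([181.9, 139.4], 0.9, [0.4754, 0.2474, 0.11]), ([397.7, 148.0], 0.81, [0.6558, 0.2401, 0.11]), ([247.7, 186.2], 0.48, [0.5287, 0.2075, 0.11])]
w gap [([236.1, 268.2], 0.88, [0.5149, 0.1275, 0.11])]
w stop_housing []
scene bar [([284.8, 290.6], 0.68, [0.4258, 0.2656, 0.11]), ([295.8, 207.8], 0.65, [0.5567, 0.1245, 0.11]), ([227.8, 210.1], 0.62, [0.6489, 0.2467, 0.11])]
scene gap [([307.4, 220.3], 0.57, [0.5164, 0.125, 0.11])]
scene stop_housing [([312.9, 194.2], 0.76, [0.5588, 0.071, 0.11])]
side bar [([303.7, 189.9], 0.69, [0.5575, 0.1251, 0.11]), ([367.5, 283.1], 0.54, [0.4615, 0.3619, 0.11]), ([216.2, 273.0], 0.53, [0.6706, 0.36, 0.11])]
side gap [([322.8, 192.9], 0.59, [0.524, 0.1319, 0.11]), ([398.4, 246.1], 0.33, [0.4099, 0.2735, 0.11])]
side stop_housing [([303.7, 175.0], 0.56, [0.5594, 0.0725, 0.11])]
```

View pics/d5.png

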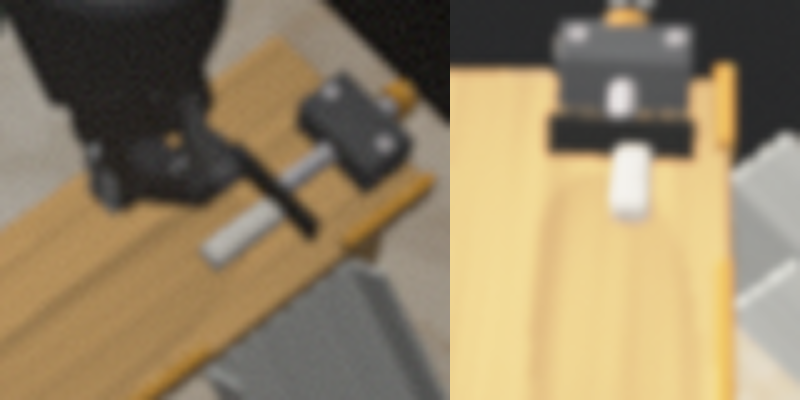

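Call:
{"name": "jog_arm", "arguments": {
  "moves": [
    {"fingers":0.9,"slide":[-30,50,0],"angular":[0,0,-7]},
    {"fingers":0.9,"slide":[-61,50,0],"angular":[0,0,-14]},
    {"fingers":0.9,"slide":[-61,50,0],"angular":[0,0,-21]},
    {"fingers":0.9,"slide":[-61,50,0],"angular":[0,0,-28]},
    {"fingers":0.9,"slide":[-61,50,0],"angular":[0,0,-35]},
    {"fingers":0.9,"slide":[-61,50,0],"angular":[0,0,-42]},
    {"fingers":0.9,"slide":[-61,50,0],"angular":[0,0,-49]},
    {"fingers":0.9,"slide":[-61,50,0],"angular":[0,0,-56]},
    {"fingers":0.9,"slide":[-61,50,0],"angular":[0,0,-63]},
    {"fingers":0.9,"slide":[-61,50,0],"angular":[0,0,-70]}
  ]
}}

```text
clock: 15.23
tcp_pos: [0.6056, 0.1259, 0.2338]
orientation: [0.0, 0.172, 0.985, -0.0]
wrist_force: [0.1, -0.5, 0.7]
finger_gap: 0.0085
grip_force: 0.0
```

Call:
{"name": "jog_arm", "arguments": {
  "moves": [
    {"fingers":0.9,"slide":[0,0,0],"angular":[0,0,-7]},
    {"fingers":0.9,"slide":[0,0,0],"angular":[0,0,-14]},
    {"fingers":0.9,"slide":[0,0,0],"angular":[0,0,-20]},
    {"fingers":0.9,"slide":[0,0,0],"angular":[0,0,-20]},
    {"fingers":0.9,"slide":[0,0,0],"angular":[0,0,-20]}
  ]
}}

```text
clock: 15.65
tcp_pos: [0.6055, 0.1259, 0.2338]
orientation: [0.0, 0.002, 1.0, -0.0]
wrist_force: [-0.3, -0.1, 0.3]
finger_gap: 0.0084
grip_force: 0.0
```

```bash
python3 -c "
from h import *
favg(4);s=get_state();print(s['orientation'],s['finger_gap'],s['joint_pos'])
q=cam('scene');p=cam('side');w=cam('wrist')
for n,p_ in(('scene',q),('side',p),('w',w)):
  print(n,[(np.round(r['point'],1).tolist(),round(r['p'],2),onz(p_,r['point'],.11).round(4).tolist()) for r in tip_of('bar',p_)])
"
```

```text
F [-0.51 -0.32 -0.22] sd [0.32 0.52 0.44] tcp [0.6056 0.126  0.2338] tau [0.004 0.012 0.002] t 15.85
[ 4.64423098e-05  1.56281732e-03  9.99998777e-01 -4.74270492e-05] 0.008582871270130866 [ 7.54283780e-02  4.01697652e-01  1.52896344e-01  1.32190971e+00
 -1.01717341e-04  7.85540096e-02]
scene [([226.3, 208.7], 0.67, [0.654, 0.2473, 0.11]), ([298.7, 211.5], 0.52, [0.5454, 0.1256, 0.11]), ([280.6, 330.3], 0.49, [0.3708, 0.322, 0.11]), ([286.7, 289.4], 0.42, [0.4253, 0.261, 0.11])]
side [([365.0, 283.4], 0.66, [0.465, 0.3628, 0.11]), ([305.8, 190.5], 0.65, [0.5537, 0.1268, 0.11]), ([214.3, 271.8], 0.56, [0.6737, 0.3577, 0.11])]
w [([385.3, 29.1], 0.97, [0.4656, 0.2044, 0.11]), ([276.4, 147.1], 0.92, [0.5514, 0.123, 0.11]), ([357.8, 250.3], 0.88, [0.6454, 0.1978, 0.11])]
```

Call:
{"name": "jog_arm", "arguments": {
  "moves": [
    {"fingers":0.9,"slide":[0,0,40],"angular":[0,0,0]},
    {"fingers":0.9,"slide":[0,0,75],"angular":[0,0,0]},
    {"fingers":0.9,"slide":[0,0,98],"angular":[0,0,0]},
    {"fingers":0.9,"slide":[0,0,108],"angular":[0,0,0]},
    {"fingers":0.9,"slide":[0,0,110.5],"angular":[0,0,0]},
    {"fingers":0.9,"slide":[4,0,110.5],"angular":[0,0,0]},
    {"fingers":0.9,"slide":[10,0,110.5],"angular":[0,0,0]},
    {"fingers":0.9,"slide":[14,0,110.5],"angular":[0,0,0]}
  ]
}}

```text
clock: 16.82
tcp_pos: [0.5915, 0.1261, 0.1244]
orientation: [0.001, 0.001, 1.0, 0.0]
wrist_force: [-0.6, 0.3, 0.7]
finger_gap: 0.0086
grip_force: 0.0
```

Call:
{"name": "jog_arm", "arguments": {
  "moves": [
    {"fingers":0.9,"slide":[4,0,0],"angular":[0,0,0]},
    {"fingers":0.9,"slide":[8,0,0],"angular":[0,0,0]},
    {"fingers":0.9,"slide":[12,0,0],"angular":[0,0,0]},
    {"fingers":0.9,"slide":[16,0,0],"angular":[0,0,0]},
    {"fingers":0.9,"slide":[20,0,0],"angular":[0,0,0]},
    {"fingers":0.9,"slide":[24,0,0],"angular":[0,0,0]},
    {"fingers":0.9,"slide":[28,0,0],"angular":[0,0,0]},
    {"fingers":0.9,"slide":[32,0,0],"angular":[0,0,0]}
  ]
}}

```text
clock: 17.48
tcp_pos: [0.5594, 0.126, 0.1234]
orientation: [0.0, 0.001, 1.0, -0.0]
wrist_force: [0.0, -0.0, 0.6]
finger_gap: 0.0086
grip_force: 0.3
```

```bash
python3 -c "
from h import *
favg(4)
q=cam('scene');p=cam('side');w=cam('wrist')
for n,p_ in(('scene',q),('side',p),('w',w)):
  print(n,[(np.round(r['point'],1).tolist(),round(r['p'],2),onz(p_,r['point'],.11).round(4).tolist()) for r in tip_of('bar',p_)])
"
```

```text
F [-0.16 -0.16 -0.24] sd [0.51 0.73 0.71] tcp [0.5589 0.1261 0.1233] tau [-0.005 -0.022  0.001] t 17.6833
scene [([299.9, 213.1], 0.66, [0.5406, 0.1262, 0.11]), ([226.5, 209.9], 0.42, [0.6512, 0.2487, 0.11]), ([283.8, 289.5], 0.42, [0.4289, 0.2657, 0.11])]
side [([366.7, 288.2], 0.7, [0.4633, 0.3724, 0.11]), ([220.4, 270.1], 0.67, [0.6658, 0.3533, 0.11]), ([312.3, 189.6], 0.47, [0.5425, 0.1226, 0.11])]
w [([273.3, 234.8], 0.81, [0.5387, 0.1226, 0.11]), ([429.3, 60.0], 0.58, [0.4575, 0.1907, 0.11])]
```

Call:
{"name": "jog_arm", "arguments": {
  "moves": [
    {"fingers":0.9,"slide":[4,0,0],"angular":[0,0,0]},
    {"fingers":0.9,"slide":[8,0,0],"angular":[0,0,0]},
    {"fingers":0.9,"slide":[12,0,0],"angular":[0,0,0]},
    {"fingers":0.9,"slide":[16,0,0],"angular":[0,0,0]},
    {"fingers":0.9,"slide":[20,0,0],"angular":[0,0,0]},
    {"fingers":0.9,"slide":[24,0,0],"angular":[0,0,0]},
    {"fingers":0.9,"slide":[28,0,0],"angular":[0,0,0]},
    {"fingers":0.9,"slide":[32,0,0],"angular":[0,0,0]},
    {"fingers":0.9,"slide":[37,0,0],"angular":[0,0,0]},
    {"fingers":0.9,"slide":[42,0,0],"angular":[0,0,0]}
  ]
}}

```text
clock: 18.82
tcp_pos: [0.5169, 0.1261, 0.1232]
orientation: [-0.0, 0.001, 1.0, -0.0]
wrist_force: [0.5, 0.8, -0.1]
finger_gap: 0.0089
grip_force: 0.0
```

```bash
python3 -c "
from h import *
favg(8)
q=cam('scene');p=cam('side');w=cam('wrist')
for n,p_ in(('scene',q),('side',p),('w',w)):
  print(n,[(np.round(r['point'],1).tolist(),round(r['p'],2),onz(p_,r['point'],.11).round(4).tolist(),onz(p_,r['point'],.005).round(4).tolist()) for r in tip_of('bar',p_)])
"
```

```text
F [-0.17  0.37 -0.2 ] sd [0.51 0.41 0.41] tcp [0.5173 0.1261 0.1233] tau [-0.004  0.001 -0.017] t 19.2167
scene [([288.0, 290.1], 0.5, [0.4225, 0.2599, 0.11], [0.4444, 0.2384, 0.005]), ([226.3, 208.3], 0.48, [0.6548, 0.2467, 0.11], [0.7081, 0.2233, 0.005]), ([339.8, 277.9], 0.43, [0.3743, 0.1608, 0.11], [0.3897, 0.1258, 0.005])]
side [([394.2, 239.8], 0.68, [0.4145, 0.2581, 0.11], [0.3855, 0.1137, 0.005]), ([216.0, 271.6], 0.61, [0.6714, 0.3571, 0.11], [0.6985, 0.2343, 0.005]), ([369.0, 286.9], 0.6, [0.46, 0.3695, 0.11], [0.441, 0.2494, 0.005])]
w [([277.5, 44.8], 0.62, [0.4097, 0.1252, 0.11], [0.389, 0.1244, 0.005]), ([420.6, 114.2], 0.55, [0.4379, 0.1902, 0.11], [0.4378, 0.2367, 0.005])]
```

Call:
{"name": "jog_arm", "arguments": {
  "moves": [
    {"fingers":0.9,"slide":[-5,0,-40],"angular":[0,0,0]},
    {"fingers":0.9,"slide":[-5,0,-80],"angular":[0,0,0]},
    {"fingers":0.9,"slide":[-5,0,-120],"angular":[0,0,0]},
    {"fingers":0.9,"slide":[-5,0,-120],"angular":[0,0,0]},
    {"fingers":0.9,"slide":[-5,0,-120],"angular":[0,0,0]},
    {"fingers":0.9,"slide":[-5,0,-120],"angular":[0,0,0]},
    {"fingers":0.9,"slide":[-5,0,-120],"angular":[0,0,0]}
  ]
}}

```text
clock: 20.1
tcp_pos: [0.5217, 0.126, 0.2419]
orientation: [-0.001, 0.001, 1.0, -0.0]
wrist_force: [0.6, -0.1, -1.4]
finger_gap: 0.0082
grip_force: 0.0
```

```bash
python3 -c "
from h import *
favg(2)
for n in('scene','side','wrist'):
  p=cam(n); print(n,[(np.round(r['point'],1).tolist(),round(r['p'],2),onz(p,r['point'],.005).round(4).tolist()) for r in tip_of('bar',p)])
  r=p['color'].astype(int); u,v=map(int,proj(p,[.388,.122,.012])); print('patch',r[max(v-1,0):v+2,u-1:u+2].mean((0,1)))
print(hand_in())
"
```

```text
F [ 0.43 -0.04  0.49] sd [0.6  0.28 0.43] tcp [0.5216 0.126  0.2416] tau [ 0.013 -0.025  0.01 ] t 20.2
scene [([288.3, 291.5], 0.68, [0.4414, 0.24, 0.005]), ([227.1, 212.0], 0.63, [0.6982, 0.228, 0.005]), ([341.6, 278.7], 0.52, [0.3856, 0.1239, 0.005])]
patch [164.55555556 162.         154.88888889]
side [([215.6, 275.0], 0.52, [0.6976, 0.2431, 0.005]), ([367.4, 285.8], 0.48, [0.4434, 0.2469, 0.005]), ([390.9, 242.0], 0.45, [0.3923, 0.1211, 0.005])]
patch [241.         238.77777778 233.66666667]
wrist [([377.5, 111.3], 0.92, [0.4385, 0.239, 0.005]), ([277.3, 62.5], 0.62, [0.3871, 0.123, 0.005]), ([280.2, 201.6], 0.51, [0.5471, 0.126, 0.005])]
patch [196.11111111 193.55555556 183.88888889]
the job is handed in; nothing more can be done
None
```

The bar pressed the stop with about 5 N (roughly 5 mm, worked out from the wrist force) for over half a second, then went through the gap and lies in the blue catch pan in all three camera views; I handed the job in at about 20 s, and no verdict came back.

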